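# Level a bench wheel balancer and lay a wheel on it to its index

### The arm

A 6-joint arm with a two-finger parallel gripper is mounted at the origin on a cart in front of the work surface, level with it; the furniture and walls round the work are solid. World frame = base frame: x ahead of the robot, y to its left, z up, the work surface at z = 0. Lengths are in m, angles in rad, forces in N, time in s.
With the tool pointing down it reaches from about 0.275 to 0.75 m from the base axis. Payload 10.2 kg.
Tool frame: the origin (TCP) lies midway between the tips of the shut fingers; the grasp point (between the pads) lies 19 mm behind it (env.hold_point_z is the distance from the TCP to the grasp point, in m); z points along the fingers, y is the line along which they close (so a half turn about z gives the same grasp; the last joint's range is limited). The gripper opens to 85 mm and grips with 20 to 120 N. Pads are 22 mm wide; open, the fingers measure 114 mm over their backs; the gripper's body (76 mm by 85 mm) begins 54 mm behind the grasp point. The pads swing forward as they close: fully open they stand 13 mm farther back than shut.
Start: joints at [-1.412, 0.313, 1.498, -0, 1.331, -0.223], TCP at [0.196, -0.487, 0.231] pointing down, gripper open.
Joint ranges: [-2.94, 2.94], [-0.97, 2.17], [0.19, 2.56], [-1.23, 4.37], [0.02, 3.11], [-2.88, 2.88]. Speed limits (rad/s): [2.39, 2.39, 3.01, 3.14, 3.14, 3.14].

### API

Orientations are given as a unit quaternion [x, y, z, w].
In Python, from bench import env, kinematics, monitor, eyes, job gives the robot as it stands. The module is installed in compiled form; this text tells all that it offers. Calls block until the motion is done:
- env.reach(position, orientation): joint-space move of the TCP to a pose.
- env.movel(position, velocity=0.15, frame=None, guard=None): straight line of the TCP; frame=None keeps the orientation; velocity is the mean speed in m/s. With guard (N) it stops when the force on the tool has changed by that much, and returns True; else False.
- env.set_joints(angles): joint-space move.
- env.release() and env.close_gripper(effort=None): open the fingers fully, or close them until they stop; effort is the grip in N (None keeps the last).
- env.hold(seconds).
- kinematics.ik(position, orientation): joint angles nearest the present ones, or None.
- monitor.sense(): the state.
- eyes.grab_frame(name): name is "scene" or "top"; returns a dict with "frame" (480x640x3 uint8, red, green, blue), "mtx" (3x3 intrinsics, pixels), "k1" (the pictures are not rectified: a ray, as slopes to the right and down, at radius r is drawn at 1 + k1 r^2 times it, then the intrinsics apply), "view" (4x4, takes a point from world to camera coordinates). Camera axes: x right, y down, z forward; pixel columns grow to the right and rows downward; lengths in m; the calibration is good to about 2 mm. A picture is of the moment at which its call begins. There is no depth.
A pose or a line that the arm cannot do raises env.MotionError and nothing moves.
- job.hand_in(): hands the job in; it is judged then, once.
The state is a dict: "clock": time; "joints": joint angles; "qvel": joint speeds; "joint_efforts": joint torques, N m; "position": TCP position; "ee_rot": TCP orientation; "contact_force": force on the tool from outside, world axes, zero at the start; "ft_torque": the same for the moment, N m; "finger_gap": opening from 0.0 (shut) to 1.0 (fully open); "gripper_force": force on a finger pad.
Only numpy, scipy, OpenCV 4.12 (cv2) and the standard library are available. Lean on these libraries where they do the work, as an engineer would, in place of code of your own. Each camera call takes 0.05 s, during which the arm holds its last target. There are 200 camera calls.

### The job

The little bench wheel balancer stands out of true. Turn its two sloping bar knobs until the round steel seat is truly level, and only then lay the small wheel on the seat: valve side up, its hub right down over the centring cone, and turned so that the valve points at the index tongue on the front of the plate. Set the wheel down gently, leave the balancer level, and do not disturb the other things on the bench.

Things in the scene. Friction and masses are not known exactly. Their poses are not given: they have to be found in the camera images.
- balancer_base: grey cast base of the balancer, bolted to the bench, 162 x 150 x 14 mm. Origin: underside, straight below the seat when level; its front (both knobs) faces -x, y to the left, z up. Fixed all run. With the knobs it reaches 120 mm forward of the origin and 105 mm up. The rack's next shelf hangs 0.56 m over the back of the bench, from 0.59 m ahead of the robot
- seat (a point): centre of the balancer's ground steel seat, a disc 82 across about 68 mm above the bench, on a grey plate that tilts on a ball foot 65 mm behind the seat and the jacks under the two knobs' lugs. Level when its z axis is vertical; its -x points to the index tongue. A cone stands on it: 28 across at its foot, 18 at the top, 19 high
- index_tip (a point): tip of the pointed index tongue that sticks out at the front of the tilting plate, between the knobs, 88 mm from the seat's centre and 7 mm below it
- knob_left_bar (a point): black bar knob at the balancer's left front (+y side), bar 60 long, 15 thick, 26 high, on a spindle leaning 30 deg forward. Point: bar's centre; z = spindle axis, up and forward; x = along the bar; y = across. Clockwise (looking down on it) raises the plate's left front lug (50 mm forward, 58 mm to the left of the seat) by 5.2 mm per rad and rides up with it; travel 4.4 rad
- knob_right_bar (a point): black bar knob at the balancer's right front (-y side), bar 60 long, 15 thick, 26 high, on a spindle leaning 30 deg forward. Point: bar's centre; z = spindle axis, up and forward; x = along the bar; y = across. Clockwise (looking down on it) raises the plate's right front lug (50 mm forward, 58 mm to the right of the seat) by 5.2 mm per rad and rides up with it; travel 4.4 rad
- wheel: small wheel lying flat, black tyre 140 across and 36 high (inner radius of its alloy rim 48), five spokes up to z 18, alloy hub 44 across, 60 high with a 31 mm bore right through; 0.5 kg. Origin: centre of its underside, z up, +x towards the valve. Grip it by the hub from above. Seated, the origin is at the seat point
- valve (a point): top of the wheel's valve, a stem with a brass cap 10 across, inside the rim, 43 mm from the wheel's axis and 50 mm above its underside
- spray_can: bystander: standing spray can, 59 across, 231 high; origin at the centre of its foot
- weight_pliers: bystander: wheel-weight pliers with red grips, 208 long, 14 high, lying at the right
- tyre_crayon: bystander: tyre crayon, 85 long, 12 high, lying between the wheel and the balancer
- cutter: bystander: yellow cutter, 180 long, 15 high, lying at the right
- clip_weight: bystander: grey clip-on wheel weight, 55 long, 9 high
- weight_strip: bystander: strip of stick-on weights, 104 long, 4 high

How it is judged:
By the outcome, as a careful person would: the job done as asked, in the order asked, and still so for the second after the job is handed in, with the robot touching nothing.
It also fails if it takes over 69 s, if anything falls off the work surface, if the arm or the gripper's body presses on something with over 40 N, if the wrist force passes 120 N, or if a joint passes its speed limit or range.

## Working session

There is one attempt and no reset: what is moved stays moved. The work goes in short steps, each a Python script; the robot and the scene stay as the last script left them, time stands still between calls to the robot, and variables do not carry over. Pictures are saved under pics/ and viewed, at most 10 in all, crops included, and the job is handed in when it is done.

```bash
mkdir -p pics; ls; python3 - <<'E'
from bench import env,monitor,eyes
import cv2,numpy as np
for n in("scene","top"):
    f=eyes.grab_frame(n); cv2.imwrite(f"pics/{n}0.png",f["frame"][:,:,::-1]); np.savez(f"{n}0.npz",**f)
    print(n,f["mtx"].tolist(),f["k1"],np.round(f["view"],4).tolist())
s=monitor.sense(); print(s); print(env.hold_point_z)
E
```

```text
pics
scene [[439.8598441033726, 0.0, 317.6415981872402], [0.0, 439.8598441033726, 242.28711972537675], [0.0, 0.0, 1.0]] -0.030150589042205085 [[-0.5652, -0.8248, -0.0151, 0.3357], [-0.3067, 0.2271, -0.9243, 0.2405], [0.7658, -0.5178, -0.3813, 0.6254], [0.0, 0.0, 0.0, 1.0]]
top [[440.8614402537725, 0.0, 322.5378487535083], [0.0, 440.8614402537725, 240.52708114175067], [0.0, 0.0, 1.0]] -0.058219471146792025 [[-0.0944, -0.9955, 0.0031, 0.0781], [-0.9723, 0.0915, -0.2149, 0.5329], [0.2137, -0.0233, -0.9766, 1.1399], [0.0, 0.0, 0.0, 1.0]]
{'clock': 0.1, 'joints': array([-1.41239213e+00,  3.13381406e-01,  1.49835691e+00,  1.40515104e-05,
        1.33097980e+00, -2.23418596e-01]), 'qvel': array([-1.01832057e-03, -3.57852133e-04, -5.87623058e-04,  5.89606346e-04,
       -6.87100542e-05,  6.69758539e-04]), 'joint_efforts': array([ 2.27756522e-03, -4.12897539e+01, -2.60140550e+01, -1.79883241e-04,
        3.02448556e-03, -1.55699176e-06]), 'position': array([ 0.19556855, -0.48697438,  0.23080035]), 'ee_rot': array([ 9.81831864e-01,  1.89752140e-01,  2.51096552e-05, -5.62209596e-04]), 'contact_force': array([-0.16718719, -0.69172936,  0.57388189]), 'ft_torque': array([-0.02353832,  0.03161077, -0.03853821]), 'gripper_force': 0.0, 'finger_gap': 1.0004240093562644}
0.0187
```

View pics/scene0.png

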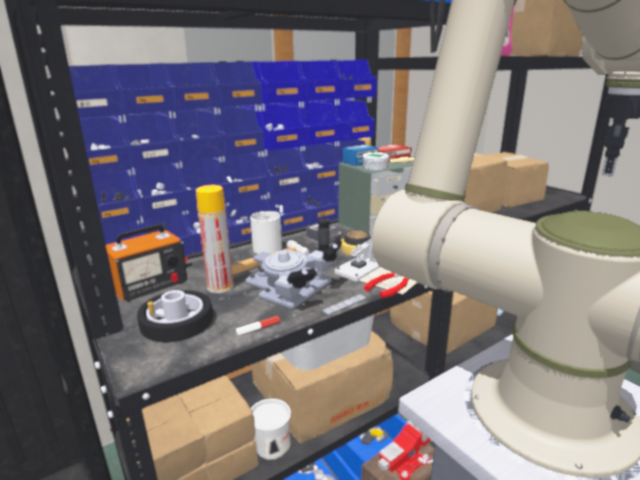

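View pics/top0.png

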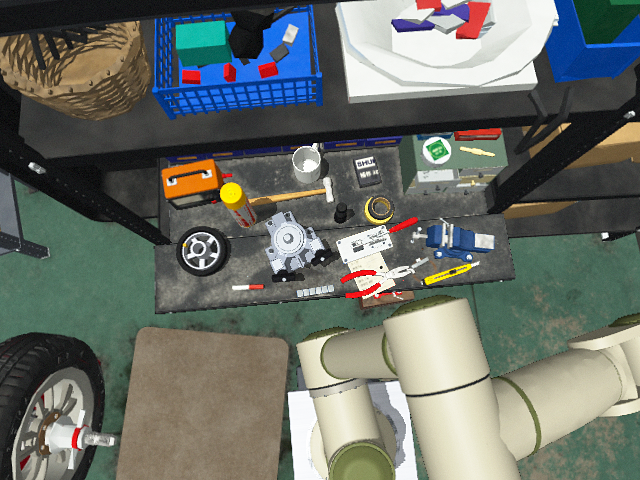

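Scene: wheel at (175,312), balancer at (290,275). Top: wheel (203,251), balancer seat (290,238), left knob (289,275), right knob (321,257). Now for enlarged crops.

```bash
cat > h.py <<'E'
import numpy as np,cv2
from scipy.spatial.transform import Rotation as R
def ray(f,u,v):
    K=f["mtx"]; k=float(f["k1"]); d=np.array([(u-K[0,2])/K[0,0],(v-K[1,2])/K[1,1]]); s=d.copy()
    for _ in range(20): s=d/(1+k*(s@s))
    V=f["view"]; w=V[:3,:3].T@np.array([*s,1]); return -V[:3,:3].T@V[:3,3], w/np.linalg.norm(w)
def onz(f,u,v,z):
    c,w=ray(f,u,v); return c+w*(z-c[2])/w[2]
def proj(f,p):
    V=f["view"]; q=V[:3,:3]@np.asarray(p)+V[:3,3]; s=q[:2]/q[2]; s=s*(1+float(f["k1"])*(s@s)); K=f["mtx"]
    return np.array([K[0,0]*s[0]+K[0,2],K[1,1]*s[1]+K[1,2]])
def tri(fa,a,fb,b):
    c1,w1=ray(fa,*a);c2,w2=ray(fb,*b); t=np.linalg.lstsq(np.stack([w1,-w2],1),c2-c1,rcond=None)[0]
    p,q=c1+w1*t[0],c2+w2*t[1]; return (p+q)/2,np.linalg.norm(p-q)
def crop(f,x0,y0,w,h,s,name):
    c=cv2.resize(f["frame"][y0:y0+h,x0:x0+w,::-1],None,fx=s,fy=s,interpolation=cv2.INTER_CUBIC)
    st=10
    for x in range((x0+st-1)//st*st,x0+w,st):
        cv2.line(c,((x-x0)*s,0),((x-x0)*s,6),(0,255,255),1)
        if x%20==0: cv2.putText(c,str(x),((x-x0)*s+2,16),0,.4,(0,255,255),1)
    for y in range((y0+st-1)//st*st,y0+h,st):
        cv2.line(c,(0,(y-y0)*s),(6,(y-y0)*s),(0,255,255),1); cv2.putText(c,str(y),(8,(y-y0)*s+4),0,.4,(0,255,255),1)
    cv2.imwrite(name,c)
def load(n): return dict(np.load(n))
E
python3 - <<'E'
from h import *
a=load("scene0.npz");b=load("top0.npz")
crop(a,135,235,200,110,4,"pics/sc.png"); crop(b,170,200,165,100,4,"pics/tc.png")
im=cv2.imread("pics/sc.png");im2=cv2.imread("pics/tc.png")
c=np.zeros((max(0,440+400)if 0 else 840,800,3),np.uint8)
crop(b,255,200,85,90,6,"pics/t6.png");crop(a,240,240,95,70,6,"pics/s6.png")
E
```

```text
(no output)
```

View pics/sc.png

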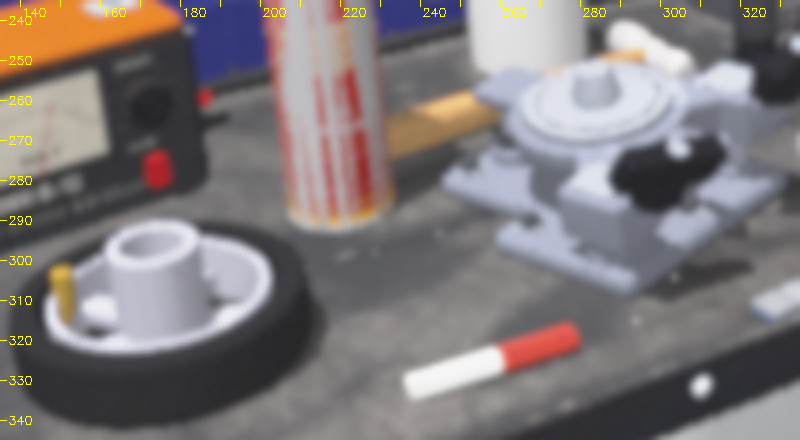

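View pics/tc.png

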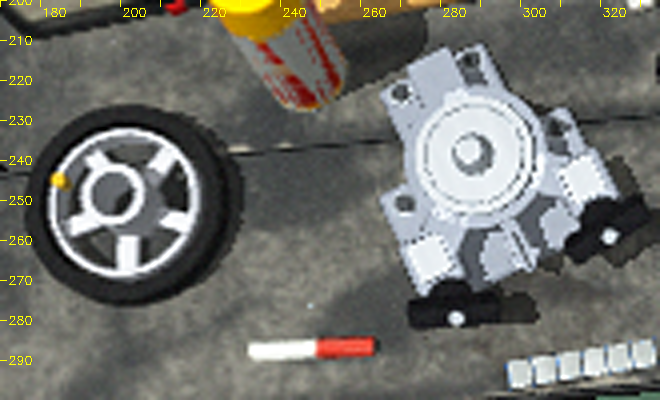

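Scene crop: valve brass top at (150,303), hub top at (173,297), left-knob spindle dot at about (305,272), seat centre about (284,262). Top crop: hub (197.5,248), valve (185,245), seat (289,238), left dot (284,279.5), right dot (322.5,259). The balancer needs a closer look.

```bash
python3 - <<'E'
from h import *
a=load("scene0.npz");b=load("top0.npz")
crop(a,265,232,85,75,5,"pics/s5.png"); crop(b,262,212,75,75,5,"pics/t5.png")
cv2.imwrite("pics/both5.png",np.hstack([cv2.imread("pics/t5.png"),cv2.imread("pics/s5.png")]))
print(tri(b,(284.2,279.5),a,(305,272)))
p=onz(b,322.5,259,.095);print(p,proj(a,p))
print("seat",tri(b,(288.7,238),a,(284,264)),onz(b,288.7,238,.068))
print("hub",onz(b,197.5,248,.06),tri(b,(197.5,248),a,(173,297)),"valve",tri(b,(185,245.2),a,(150.2,303)))
E
```

```text
(array([0.43714151, 0.13675102, 0.08624055]), np.float64(0.001783856469198388))
[0.48070345 0.03332438 0.095     ] [334.03976812 248.28123912]
seat (array([0.55371868, 0.11783884, 0.05388384]), np.float64(0.002532047868695194)) [0.55118659 0.11812541 0.068     ]
hub [0.54855328 0.36732033 0.06      ] (array([0.54858513, 0.36649228, 0.05586888]), np.float64(0.004046208357610513)) valve (array([0.56224462, 0.40464563, 0.04877043]), np.float64(0.00025372397646098436))
```

View pics/both5.png

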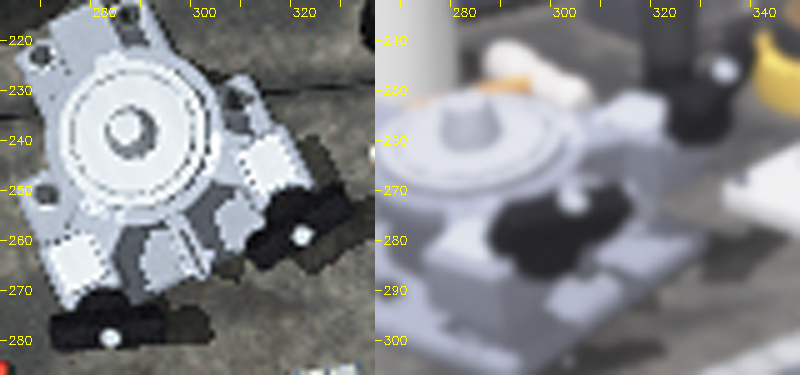

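Top: dots at (284,279.5) and (322.4,259). Scene: (304.4,272) and (335,246). Next I'll refine these to sub-pixel: dots, seat circle, hub, bars.

```bash
python3 - <<'E'
from h import *
a=load("scene0.npz");b=load("top0.npz")
def cen(f,u,v,r,fn):
    im=f["frame"].astype(float); ys,xs=np.mgrid[int(v)-r:int(v)+r+1,int(u)-r:int(u)+r+1]
    w=fn(im[ys,xs]); return np.array([(xs*w).sum()/w.sum(),(ys*w).sum()/w.sum()])
br=lambda c:np.clip(c.min(2)-110,0,None)
L=[cen(b,283.6,279.2,3,br),cen(a,304,271.6,3,lambda c:np.clip(c.min(2)-130,0,None))]
Rr=[cen(b,322,258.6,3,br),cen(a,334.6,245.6,3,lambda c:np.clip(c.min(2)-130,0,None))]
print(L,Rr); pl,el=tri(b,L[0],a,L[1]);pr,er=tri(b,Rr[0],a,Rr[1]);print("dots",pl,el,pr,er)
g=b["frame"].min(2)
def ell(f,u,v,rmax,thr,name):
    m=((f["frame"].min(2)>thr)).astype(np.uint8)
    cs,_=cv2.findContours(m,cv2.RETR_LIST,cv2.CHAIN_APPROX_NONE)
    for c in cs:
        if len(c)>14:
            e=cv2.fitEllipse(c)
            if np.hypot(e[0][0]-u,e[0][1]-v)<5 and max(e[1])<rmax: print(name,thr,len(c),np.round(e[0],2),np.round(e[1],2),round(e[2]))
for t in(120,150,180,200,220): ell(b,288.5,238,60,t,"seat")
for t in(120,150,180,200): ell(b,197,248,70,t,"hub/rim")
for t in(150,180,200,215): ell(a,284,262,70,t,"sseat"); 
for t in(150,180,200): ell(a,173,297,70,t,"shub")
# brass cap
def yel(f,x0,y0,x1,y1):
    s=f["frame"][y0:y1,x0:x1].astype(int); m=(s[...,0]-s[...,2]>70)&(s[...,0]>130); ys,xs=np.nonzero(m); return xs.mean()+x0,ys.mean()+y0,m.sum()
print(yel(b,178,238,192,252)); print(yel(a,145,298,156,318))
# bars
for n,(u,v) in dict(L=L[0],R=Rr[0]).items():
  for t in(25,35,45):
    m=(b["frame"].max(2)<t).astype(np.uint8); x0,y0=int(u)-17,int(v)-14; s=m[y0:y0+24,x0:x0+34]
    k,lab,st,ce=cv2.connectedComponentsWithStats(s); i=1+np.argmax(st[1:,4]); ys,xs=np.nonzero(lab==i)
    print(n,t,len(xs),cv2.minAreaRect(np.stack([xs+x0,ys+y0],1).astype(np.float32)))
cc=(pl+pr)/2; y=(pl-pr)[:2];y/=np.linalg.norm(y);X=np.array([y[1],-y[0]]);print("yaw",np.degrees(np.arctan2(X[1],X[0])),np.linalg.norm(pl-pr))
E
```

```text
[array([283.72727273, 279.12157722]), array([303.84038199, 270.33765348])] [array([321.97297297, 258.74740125]), array([334.40806452, 245.48548387])]
dots [0.43808262 0.13807996 0.08977753] 0.0007053892248779487 [0.47970851 0.03411196 0.10211253] 0.0016758901307321419
seat 120 22 [290.72 237.93] [ 4.79 10.27] 173
seat 120 283 [288.78 241.31] [54.12 54.35] 2
seat 150 32 [288.54 238.77] [ 8.99 10.68] 42
seat 150 281 [289.01 241.15] [53.38 54.35] 16
seat 180 43 [288.1  238.27] [11.02 11.3 ] 41
seat 200 46 [288.09 238.33] [11.26 11.43] 69
seat 200 120 [288.34 238.79] [30.45 31.03] 10
seat 220 47 [288.06 238.21] [11.49 11.95] 31
seat 220 108 [288.46 238.58] [29.96 30.4 ] 75
hub/rim 120 33 [197.65 248.14] [11.38 12.03] 16
hub/rim 120 183 [200.9  250.88] [34.28 36.25] 59
hub/rim 150 33 [197.77 248.09] [11.85 12.24] 27
hub/rim 150 60 [195.99 248.32] [16.52 21.12] 33
hub/rim 150 221 [199.93 249.83] [33.83 35.97] 62
hub/rim 180 33 [197.78 248.11] [11.77 12.49] 33
hub/rim 180 59 [196.13 248.19] [16.16 20.21] 35
hub/rim 180 220 [199.96 249.82] [33.75 35.7 ] 55
hub/rim 200 34 [197.67 248.09] [12.
[... 313 characters left out ...]
09091), np.float64(244.36363636363637), np.int64(11))
(np.float64(150.2941176470588), np.float64(306.3333333333333), np.int64(51))
L 25 23 ((277.5549011230469, 275.006103515625), (11.0431547164917, 2.981651544570923), 6.34019136428833)
L 35 155 ((283.5, 275.5), (11.0, 23.0), 90.0)
L 45 231 ((285.5, 275.5), (11.0, 27.0), 90.0)
R 25 12 ((326.4117431640625, 250.8529510498047), (2.2294816970825195, 7.0314412117004395), 59.03623962402344)
R 35 141 ((320.4230651855469, 255.3845977783203), (11.648702621459961, 23.020057678222656), 56.30992889404297)
R 45 207 ((321.413818359375, 255.4655303955078), (12.736727714538574, 25.079532623291016), 66.80140686035156)
yaw 21.81978769759107 0.11266859691761312
```

```bash
cat > m.py <<'E'
from h import *
b=load("top0.npz")
S=onz(b,288.4,238.7,.068)[:2]
DL=np.array([.43808,.13808,.0898]);DR=np.array([.47971,.03411,.1021])
YAW=np.radians(22.5)
def setyaw(y):
    global YAW,B; YAW=y; B=R.from_euler('z',y).as_matrix()
setyaw(YAW)
PIV=np.array([.065,0,.05])
def toB(p): return B.T@(np.asarray(p)-[*S,0])
def toW(p): return B@np.asarray(p)+[*S,0]
def plate(hL,hR):
    n=np.array([(hL+hR)/2/.115,-(hL-hR)/.116,1]);n/=np.linalg.norm(n)
    v=np.cross([0,0,1],n); s=np.linalg.norm(v)
    return R.from_rotvec(v/s*np.arcsin(s)).as_matrix() if s>1e-9 else np.eye(3)
def quat(d,y):  # tool z=d, closing axis ~y
    d=d/np.linalg.norm(d); y=y-d*(y@d); y/=np.linalg.norm(y)
    return R.from_matrix(np.stack([np.cross(y,d),y,d],1)).as_quat()
E
python3 - <<'E'
from m import *
from bench import env,kinematics
import m
print("S",S)
hp=lambda x,y:onz(b,262+(x+.5)/5-.5,212+(y+.5)/5-.5,.014)[:2]
for p,q in(((40,55),(130,12)),((48,192),(237,98)),((40,55),(48,192))):
    d=hp(*p)-hp(*q);print("hole dir",np.degrees(np.arctan2(d[1],d[0])),np.linalg.norm(d))
mid=(DL+DR)[:2]/2; d=S-mid;print("fwd",np.degrees(np.arctan2(d[1],d[0])),np.linalg.norm(d))
print("dots in base",toB(DL),toB(DR))
d=toB(DR)-toB(DL)
H=onz(b,197.7,248.1,.06);V=onz(b,184.1,244.4,.049);print("hub",H,"valve",V,np.linalg.norm((V-H)[:2]),np.degrees(np.arctan2(*(V-H)[1::-1])))
H2=onz(b,199.95,249.8,.036);print("rim centre",H2)
pt=toW([-.088,0,.061]);print("tip px",proj(b,pt))
# bars
for n,D,uv,ang in(("L",DL,(283.7,279.1),0),("R",DR,(322,258.7),-33.7)):
    z=B@plate(-.006,.006)@np.array([-.5,0,.866]); P=[]
    for s in(-1,1):
        c,w=ray(b,uv[0]+s*11*np.cos(np.radians(ang)),uv[1]+s*11*np.sin(np.radians(ang))); P.append(c+w*((D-c)@z)/(w@z))
    x=B.T@(P[1]-P[0]);print(n,"bar",np.linalg.norm(x),x/np.linalg.norm(x))
dd=B@np.array([.5,0,-.866])
for rr in(45,-45,135,-135):
    y=R.from_rotvec(dd*np.radians(rr)).apply(B@np.array([0,1.,0])); q=quat(dd,y)
    for p in([.044,0,.1],[.005,.03,.1],[-.09,.058,.1]): 
        j=kinematics.ik(toW(p),q);print(rr,p,None if j is None else np.round(j,2))
E
```

```text
S [0.54933328 0.11908174]
hole dir 111.15438114061725 0.05681332920702229
hole dir 111.78100753688288 0.11889514538591184
hole dir -0.6967881641293919 0.07972500654727468
fwd 20.039095640213244 0.09626633437604468
dots in base [-0.09551431  0.06012689  0.0898    ] [-0.0968408  -0.05185998  0.1021    ]
hub [0.54822532 0.36678505 0.06      ] valve [0.56461708 0.40687793 0.049     ] 0.043314304848374 67.7630574523392
rim centre [0.54831339 0.36709803 0.036     ]
tip px [303.51702033 267.66057482]
L bar 0.05709533376400386 [-0.44151399 -0.88194505 -0.16504037]
R bar 0.05704846014108892 [ 0.08490552 -0.98485544  0.15116487]
45 [0.044, 0, 0.1] [-0.06  0.42  1.83  0.51  0.47 -1.65]
45 [0.005, 0.03, 0.1] [-0.04  0.35  1.95  0.54  0.42 -1.67]
45 [-0.09, 0.058, 0.1] [-0.08  0.16  2.22  0.69  0.37 -1.86]
-45 [0.044, 0, 0.1] None
-45 [0.005, 0.03, 0.1] None
-45 [-0.09, 0.058, 0.1] [-0.08  0.16  2.22  0.69  0.37  2.86]
135 [0.044, 0, 0.1] [-0.06  0.42  1.83  0.51  0.47 -0.08]
135 [0.005, 0.03, 0.1] [-0.04  0.35  1.95  0.54  0.42 -0.1 ]
135 [-0.09, 0.058, 0.1] [-0.08  0.16  2.22  0.69  0.37 -0.29]
-135 [0.044, 0, 0.1] [-0.06  0.42  1.83  0.51  0.47  1.49]
-135 [0.005, 0.03, 0.1] [-0.04  0.35  1.95  0.54  0.42  1.47]
-135 [-0.09, 0.058, 0.1] [-0.08  0.16  2.22  0.69  0.37  1.28]
```

```bash
sed -i 's/radians(22.5)/radians(21.6)/' m.py; cat > probe.py <<'E'
from m import *
from bench import env,kinematics,monitor
dd=B@np.array([.5,0,-.866]); q=quat(dd,R.from_rotvec(dd*np.radians(135)).apply(B@np.array([0,1.,0])))
def probe(z0=.098,pts=((-.008,.030),(-.008,-.030),(.031,0))):
    out=[]
    for x,y in pts:
        s=monitor.sense()["position"]
        t=toW([x+.013,y+.002,z0]); 
        if out: env.movel(toW([*toB(s)[:2],.108]),.2); env.movel([t[0],t[1],.108],.2)
        else: env.reach(t+[0,0,.06],q); env.movel(t,.2)
        env.hold(.1)
        hit=env.movel(t-[0,0,.05],.02,guard=3); s=monitor.sense(); out.append(s["position"])
        print(hit,np.round(toB(s["position"])*1e3,2),np.round(s["contact_force"],1),round(s["clock"],2))
        if not hit: break
    s=monitor.sense()["position"]; env.movel(s+[0,0,.06],.25)
    P=np.array([toB(p) for p in out]); A=np.c_[P[:,:2],np.ones(3)]; sx,sy,_=np.linalg.solve(A,P[:,2])
    hm=-sx*.115; hd=sy*.116
    print("slope deg x,y",np.degrees([sx,sy]),"hL,hR mm",(hm+hd/2)*1e3,(hm-hd/2)*1e3)
    return hm+hd/2,hm-hd/2
E
python3 - <<'E'
from probe import *
env.reach(toW([0,0,.26]),q)
env.close_gripper(30); print(monitor.sense()["clock"])
probe(.105)
E
```

```text
3.3333
True [ 5.24 31.87 68.8 ] [-2.9 -1.1  6.5] 6.03
True [  5.23 -28.07  76.09] [-2.7 -0.   6.5] 8.49
True [44.18  1.98 71.49] [-1.8 -0.5  4.7] 10.98
slope deg x,y [-1.38891708 -6.9700555 ] hL,hR mm -4.267988960348982 9.843459472084703
```

```bash
cat > knob.py <<'E'
from m import *
import m,json
from bench import env,kinematics,monitor
H0=(-.00427,.00984)
R0=plate(*H0); seat0=np.array([-.065,0,.018])
S0=S.copy(); sh=(PIV+R0@seat0)[:2]; m.S[:]=S0-(B[:2,:2]@sh)          # base origin (seat when level)
ZS=np.array([-.5,0,.866025])
kd={n:R0.T@(toB(D)-PIV) for n,D in(("L",DL),("R",DR))}
fw=(kd["L"]+kd["R"])/2; la=(kd["L"][1]-kd["R"][1])/2
def bar0(n):
    uv,ang=dict(L=((283.7,279.1),0),R=((322,258.7),-33.7))[n]; D=dict(L=DL,R=DR)[n]; z=B@R0@ZS; P=[]
    for s in(-1,1):
        c,w=ray(b,uv[0]+s*11*np.cos(np.radians(ang)),uv[1]+s*11*np.sin(np.radians(ang))); P.append(c+w*((D-c)@z)/(w@z))
    x=R0.T@B.T@(P[1]-P[0]); x-=ZS*(x@ZS); return x/np.linalg.norm(x)
def pose(n,h,th,flip,off=.005):
    """tool pose on bar n with plate heights h; th = clockwise turn since start"""
    Rp=plate(*h); k=np.array([fw[0],la if n=="L" else -la,fw[2]])-.014*ZS+off*ZS
    x=R.from_rotvec(-th*ZS).apply(bar0(n)); y=np.cross(ZS,x)*flip
    d=B@Rp@(-ZS); hold=toW(PIV+Rp@k); return hold+d*env.hold_point_z,quat(d,B@Rp@y),d
E
python3 - <<'E'
from knob import *
print("S",m.S,"kd",kd,fw,la)
for n,th,h1 in(("L",.82,(0,.00984)),("R",-1.89,(0,0))):
    x=bar0(n);print(n,x)
    for f in(1,-1):
        p,q,d=pose(n,H0 if n=="L" else (0,.00984),0,f); p2,q2,_=pose(n,h1,th,f)
        js=[kinematics.ik(*a) for a in((p,q),(p-.07*d,q),(p2,q2))]
        print(f,np.round(p,4),[None if j is None else np.round(j,2) for j in js])
E
```

```text
S [0.54974825 0.11680731] kd {'L': array([-0.16199402,  0.05587142,  0.04297795]), 'R': array([-0.161694  , -0.05678879,  0.0416757 ])} [-0.16184401 -0.00045868  0.04232683] 0.05633010281717472
L [-0.42935946 -0.86844721 -0.24789091]
1 [0.4515 0.1407 0.065 ] [array([ 0.01,  0.27,  2.21,  0.44,  0.17, -0.29]), array([-0.  ,  0.05,  2.24,  0.23,  0.35, -0.09]), array([-0.01,  0.25,  2.19,  0.45,  0.24,  0.52])]
-1 [0.4515 0.1407 0.065 ] [array([0.01, 0.27, 2.21, 0.44, 0.17, 2.85]), None, array([-0.01,  0.25,  2.19,  0.45,  0.24, -2.62])]
R [ 0.0942392  -0.99406168  0.05440906]
1 [0.4935 0.0361 0.0793] [array([-0.29,  0.27,  2.13,  0.65,  0.38, -1.36]), array([-0.34,  0.07,  2.15,  0.49,  0.55, -1.22]), array([-0.35,  0.31,  2.14,  0.89,  0.44,  2.78])]
-1 [0.4935 0.0361 0.0793] [array([-0.29,  0.27,  2.13,  0.65,  0.38,  1.78]), array([-0.34,  0.07,  2.15,  0.49,  0.55,  1.92]), array([-0.35,  0.31,  2.14,  0.89,  0.44, -0.36])]
```

```bash
cat >> knob.py <<'E'
def st(t):
    s=monitor.sense();print(t,round(s["clock"],2),"gap",round(s["finger_gap"],3),"gf",round(s["gripper_force"],1),"F",np.round(s["contact_force"],1),"T",np.round(s["ft_torque"],2),"j",np.round(s["joints"][4:],2))
def turn(n,h0,th0,th1,flip,steps,eff=50):
    i=0 if n=="L" else 1
    p,q,d=pose(n,h0,th0,flip); env.reach(p-.07*d,q); env.release(); env.movel(p,.15); st("in")
    env.close_gripper(eff); st("grip")
    for k in range(1,steps+1):
        th=th0+(th1-th0)*k/steps; h=list(h0); h[i]+=.0052*(th-th0)
        p,q,d=pose(n,h,th,flip); env.reach(p,q); st(f"th {th:.2f}")
    env.release(); st("open"); s=monitor.sense()["position"]; env.movel(s-.07*d,.2); return tuple(h)
E
python3 - <<'E'
from knob import *
print(turn("L",H0,0,.82,1,3)); st("end")
from bench import eyes
f=eyes.grab_frame("top"); np.savez("top1.npz",**f)
E
```

```text
in 13.5 gap 0.997 gf 0.0 F [0.7 0.1 0.2] T [-0.01  0.28  0.02] j [ 0.17 -0.29]
grip 14.14 gap 0.168 gf 50.5 F [-8.5 -4.5 16.6] T [-0.56 -0.31 -0.06] j [ 0.17 -0.29]
th 0.27 14.51 gap 0.168 gf 56.1 F [-10.3  -7.   19.8] T [-0.52  0.13 -0.01] j [ 0.19 -0.02]
th 0.55 14.88 gap 0.171 gf 59.8 F [-9.5 -7.4 20.7] T [-0.41  0.53 -0.  ] j [0.22 0.25]
th 0.82 15.24 gap 0.165 gf 70.8 F [-9.7 -7.9 22.3] T [-0.15  0.66  0.13] j [0.24 0.52]
open 15.93 gap 1.0 gf 0.0 F [-0.  -0.9 -0.3] T [-0.01  0.22  0.  ] j [0.24 0.52]
(-6.000000000000796e-06, 0.00984)
end 16.43 gap 0.999 gf 0.0 F [0.7 0.1 0.5] T [-0.06  0.25  0.04] j [0.42 0.68]
```

```bash
sed -i 's/off=.005/off=.008/' knob.py; sed -i 's/x+.013,y+.002/x+.008,y/' probe.py; python3 - <<'E'
from knob import *
print(turn("R",(0,.00984),0,-1.89,-1,5))
import probe
env.reach(toW([0,0,.17]),probe.q); env.close_gripper(30); st("up")
probe.probe(.092)
E
```

```text
in 18.46 gap 1.001 gf 0.0 F [0.1 0.3 0.1] T [-0.01  0.22 -0.01] j [0.39 1.79]
grip 19.1 gap 0.164 gf 51.6 F [ 5.2 10.   3.4] T [ 1.39 -1.11  0.7 ] j [0.39 1.79]
th -0.38 19.59 gap 0.165 gf 51.9 F [2.5 3.7 4.5] T [ 0.59 -0.66  0.47] j [0.4  1.35]
th -0.76 20.08 gap 0.164 gf 52.2 F [-1.1 -1.6  5.5] T [-0.25 -0.27  0.05] j [0.41 0.92]
th -1.13 20.57 gap 0.169 gf 52.4 F [-4.3 -6.1  5.3] T [-0.96  0.01 -0.28] j [0.42 0.5 ]
th -1.51 21.07 gap 0.162 gf 52.1 F [ -2.1 -10.8   1.4] T [-1.44 -0.09 -0.63] j [0.43 0.07]
th -1.89 21.55 gap 0.16 gf 52.0 F [ -0.6 -11.9   0.2] T [-1.74 -0.32 -0.83] j [ 0.44 -0.35]
open 22.24 gap 0.999 gf 0.0 F [-0.3 -0.1 -0.1] T [-0.08  0.24 -0.04] j [ 0.45 -0.35]
(0, 1.2000000000001593e-05)
up 24.12 gap 0.001 gf 0.0 F [-0.4 -0.2  0.2] T [-0.12  0.19 -0.01] j [ 0.6 -0. ]
True [ 0.33 30.03 71.06] [-3.2 -0.   7.2] 26.18
True [  0.3  -30.06  70.58] [-1.   0.1  6.4] 28.93
True [ 3.929e+01 -1.000e-02  7.187e+01] [-2.3  0.2  6.4] 31.59
slope deg x,y [1.54930546 0.45573921] hL,hR mm -2.6483146827609008 -3.570996055652816
```

```bash
python3 - <<'E'
from knob import *
from bench import eyes
import probe
t=toW([-.024,0,.095]); s=monitor.sense()["position"]
env.movel([t[0],t[1],s[2]],.3); env.movel(t,.25); env.hold(.1)
hit=env.movel(t-[0,0,.04],.02,guard=3); s=monitor.sense(); print(hit,toB(s["position"])*1e3,s["contact_force"],s["clock"])
env.movel(s["position"]+[0,0,.05],.25)
for n in("scene","top"):
    f=eyes.grab_frame(n); np.savez(f"{n}2.npz",**f); crop(f,262,212 if n=="top" else 230,75,75,5,f"pics/{n}2.png")
cv2.imwrite("pics/both2.png",np.hstack([cv2.imread("pics/top2.png"),cv2.imread("pics/scene2.png")]))
E
```

```text
True [-2.37500550e+01  9.50211453e-03  6.85030832e+01] [-3.8661995   0.0520523   7.26759359] 34.0167
```

View pics/both2.png

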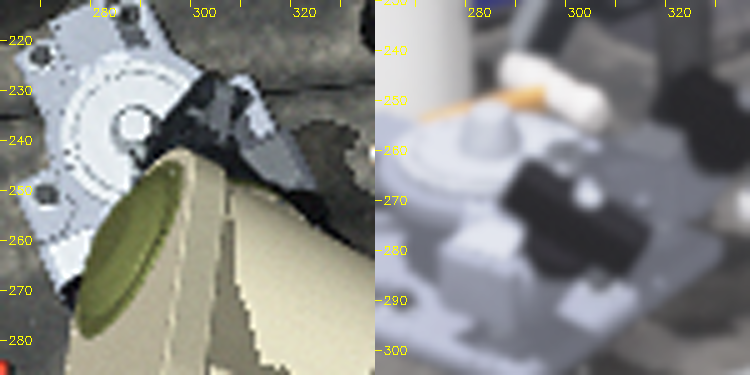

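The top view is blocked by the arm. The scene view shows the seat clearly at about (282,260), with the left bar turned. The probe heights don't lie in one plane, so I'll check the seat ellipse in the scene images.

```bash
python3 - <<'E'
from knob import *
from scipy.optimize import least_squares
for name,seed in(("scene0.npz",(282.3,258.4)),("scene2.npz",(282,260))):
    f=load(name); c=-f["view"][:3,:3].T@f["view"][:3,3]
    cb=toB(c)-[0,0,.068]; print(name,"cam base az",np.degrees(np.arctan2(cb[1],cb[0])),"el",np.degrees(np.arctan2(cb[2],np.hypot(*cb[:2]))))
    g=f["frame"].min(2)
    G=cv2.resize(g,None,fx=4,fy=4,interpolation=cv2.INTER_CUBIC)
    for t in(190,200,205,210,215,220):
        cs,_=cv2.findContours((G>t).astype(np.uint8),cv2.RETR_EXTERNAL,cv2.CHAIN_APPROX_NONE)
        for k in cs:
            if len(k)<150: continue
            P=(cv2.convexHull(k)[:,0].astype(float)+.5)/4-.5
            e=cv2.fitEllipse(P.astype(np.float32))
            if np.hypot(e[0][0]-seed[0],e[0][1]-seed[1])<6 and 20<max(e[1])<45:
                u=np.radians(e[2]); 
                E=[]
                for a in np.linspace(0,2*np.pi,60,endpoint=False):
                    x=e[1][0]/2*np.cos(a);y=e[1][1]/2*np.sin(a); E.append((e[0][0]+x*np.cos(u)-y*np.sin(u),e[0][1]+x*np.sin(u)+y*np.cos(u)))
                rays=[ray(f,*p)[1] for p in E]
                def pts(s):
                    n=B@np.array([-s[0],-s[1],1]); o=toW([0,0,.068]); return np.array([B.T@(c+r*((o-c)@n)/(r@n)-o) for r in rays])
                def res(s):
                    Q=pts(s); return np.linalg.norm(Q-[s[2],s[3],0],axis=1)-s[4] if 0 else np.linalg.norm(Q-Q.mean(0),axis=1)-np.linalg.norm(Q-Q.mean(0),axis=1).mean()
                s=least_squares(res,[0,0]).x; Q=pts(s)
                print(t,np.round(e[0],1),np.round(e[1],2),round(e[2],1),"slopes",np.round(s,3),"rad mm",round(1e3*np.linalg.norm(Q-Q.mean(0),axis=1).mean(),1),"c",np.round(Q.mean(0)*1e3,1),"n",len(P))
E
```

```text
scene0.npz cam base az 129.10989640593561 el 24.391554193817363
205 [286.6 255. ] [26.09 43.38] 75.0 slopes [ 0.017 -0.305] rad mm 47.6 c [  3.4 -12.1   3.8] n 29
210 [286.5 255.1] [26.81 42.29] 75.2 slopes [ 0.051 -0.335] rad mm 46.4 c [  2.9 -11.3   3.9] n 28
215 [282.7 258.5] [15.46 34.63] 79.8 slopes [-0.06  -0.105] rad mm 37.7 c [ 4.5  0.4 -0.3] n 27
220 [283.5 258.6] [14.41 27.31] 84.2 slopes [ 0.053 -0.13 ] rad mm 29.7 c [2.  0.7 0. ] n 22
scene2.npz cam base az 129.10989640593561 el 24.391554193817363
215 [277.9 259.9] [13.26 23.14] 94.4 slopes [ 0.21  -0.073] rad mm 25.0 c [ 7.3 13.7  0.5] n 20
```

Every reading fits if the fingertip's lowest corner sits about 20 mm robotward of the TCP. In that case the second "back" probe hit the cone, the "front" one hung off the edge, and the first probe was sound. One clean back probe will settle it.

```bash
python3 - <<'E'
from knob import *
s=monitor.sense()["position"]
t=toW([.047,0,s[2]-.01]); env.movel(t,.3); t[2]=.0775; env.movel(t,.2); env.hold(.1)
hit=env.movel(t-[0,0,.02],.02,guard=3); s=monitor.sense(); print(hit,toB(s["position"])*1e3,s["contact_force"],s["clock"])
env.movel(s["position"]+[0,0,.05],.25)
E
```

```text
True [47.29514833 -0.11154111 67.5012656 ] [-0.43331171  0.04249869  4.35210583] 35.8583
```

```bash
python3 - <<'E'
from knob import *
from bench import eyes
s=monitor.sense()["position"]
env.movel([s[0]-.06,s[1]-.16,s[2]+.06],.4)
for n in("scene","top"):
    f=eyes.grab_frame(n); np.savez(f"{n}3.npz",**f); crop(f,262,212 if n=="top" else 230,75,75,5,f"pics/{n}3.png")
cv2.imwrite("pics/both3.png",np.hstack([cv2.imread("pics/top3.png"),cv2.imread("pics/scene3.png")]))
print(monitor.sense()["clock"])
E
```

```text
36.9083
```

View pics/both3.png

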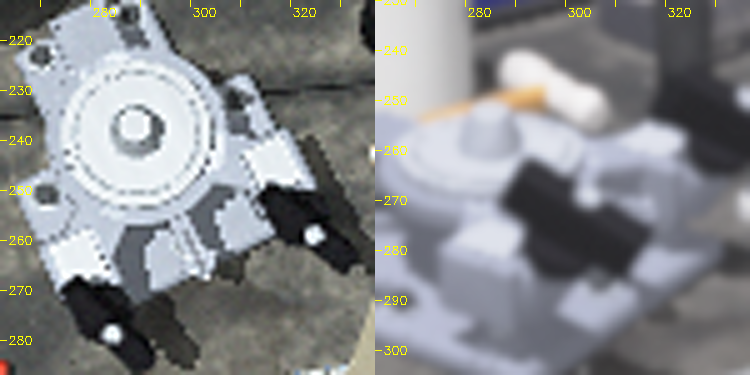

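Both bars have turned and the balancer is clearly visible now: left dot at (284,279), right dot at (322,258), seat at about (287,237). Next I'll measure dots and seat edge profiles numerically.

```bash
python3 - <<'E'
from knob import *
from scipy.ndimage import map_coordinates,gaussian_filter
def cen(f,u,v,r,fn):
    im=f["frame"].astype(float); ys,xs=np.mgrid[round(v)-r:round(v)+r+1,round(u)-r:round(u)+r+1]
    w=fn(im[ys,xs]); return np.array([(xs*w).sum()/w.sum(),(ys*w).sum()/w.sum()])
a,t=load("scene3.npz"),load("top3.npz")
th=lambda k:(lambda c:np.clip(c.min(2)-k,0,None))
Lp=[cen(t,284,278.6,3,th(110)),cen(a,301.8,268.4,3,th(130))]
pl,e=tri(t,Lp[0],a,Lp[1]);print("L dot",toB(pl),e)
Rt=cen(t,322,258.3,3,th(110)); p=onz(t,*Rt,.092); print("R guess in scene",proj(a,p))
u,v=proj(a,p); 
Rs=cen(a,u,v,3,th(110)); pr,e=tri(t,Rt,a,Rs);print("R dot",toB(pr),e,Rs)
print("seat ring top px"); 
def prof(f,img,cx,rad):
    out=[]
    for k in range(24):
        an=np.radians(15*k); rr=np.linspace(.030,.055,101)
        P=np.array([proj(f,toW([r*np.cos(an),r*np.sin(an),.068])) for r in rr])
        out.append(map_coordinates(img,[P[:,1],P[:,0]],order=3))
    return np.array(out)
for n,f in(("scene0",load("scene0.npz")),("scene3",a),("top3",t)):
    g=f["frame"].astype(float).mean(2); pr_=prof(f,g,0,0); print(n)
    for k in range(24): print(15*k,np.round(pr_[k,::8]).astype(int))
E
```

```text
L dot [-0.09543001  0.05972602  0.09504577] 0.0008515806077774157
R guess in scene [335.29455943 248.90877233]
R dot [-0.09645708 -0.05720718  0.09243821] 0.0024354135265501737 [336.44627383 248.805026  ]
seat ring top px
scene0
0 [227 225 223 221 217 213 207 202 200 199 199 198 198]
15 [224 221 220 220 220 216 209 201 198 196 196 196 196]
30 [223 218 216 221 224 221 215 206 199 195 194 192 191]
45 [226 221 216 220 225 224 215 203 191 176 160 148 138]
60 [229 226 221 217 223 226 222 208 196 192 185 168 148]
75 [229 229 227 224 222 223 224 221 210 193 187 192 194]
90 [229 228 227 223 219 214 212 215 217 212 199 183 177]
105 [229 229 228 227 225 224 222 220 219 216 209 198 185]
120 [229 228 226 222 218 213 210 210 212 212 209 201 190]
135 [228 226 223 219 215 213 212 212 210 205 195 183 174]
150 [227 223 217 212 210 210 210 205 194 180 169 165 169]
165 [226 222 218 216 215 211 199 181 166 163 172 184 191]
180 [218 209 208 213 211 196 174 167 177 190 195 189 171]
195 [217 214 219 218 204 184 184 198 204 199 186 166 150]
210 [220 218 221 220 209 205 212 221 221 213 203 200 198]
225 [221 
[... 2579 characters left out ...]
192]
180 [234 194 201 248 233 194 218 216 213 207 168 185 207]
195 [229 215 227 241 219 176 205 203 221 187 106  93 104]
210 [217 176 219 262 247 136 194 213 202 183 136 104  85]
225 [230 203 218 240 209 192 237 247 231 227 210 208 206]
240 [226 208 228 260 201 119 213 262 228 204 214 213 215]
255 [234 212 221 250 239 162 169 217 218 141  97 117 121]
270 [239 221 216 248 251 218 208 205 217 182 122 104  85]
285 [238 230 228 240 257 185 167 216 219 152  51  49  80]
300 [237 230 212 232 237 218 195 198 206 156  87 103 108]
315 [238 219 196 232 254 232 200 197 200 192 161 103  64]
330 [243 237 180 195 246 239 209 202 202 151  94  91 154]
345 [237 240 213 194 231 231 228 243 235 214 202 210 188]
```

The tilted-tool probe is ambiguous because its edges and corners can catch. A vertical shut gripper with a flat tip, at symmetric front and back points, is insensitive to that.

```bash
cat > vp.py <<'E'
from knob import *
qv=quat(np.array([0,0,-1.]),B@np.array([0,1.,0])); 
if kinematics.ik(toW([0,0,.1]),qv) is None or abs(kinematics.ik(toW([0,0,.1]),qv)[5])>1.7: qv=quat(np.array([0,0,-1.]),B@np.array([0,-1.,0]))
def vprobe(pts,top=.080,first=True):
    out=[]
    for i,(x,y) in enumerate(pts):
        t=toW([x,y,top])
        if i==0: env.reach(t+[0,0,.03],qv)
        else: env.movel(toW([*toB(monitor.sense()["position"])[:2],.096]),.3); env.movel(t+[0,0,.016],.3)
        env.movel(t,.2); env.hold(.05)
        hit=env.movel(t-[0,0,.025],.02,guard=2.5); s=monitor.sense(); out.append(toB(s["position"]))
        print(hit,np.round(out[-1]*1e3,2),np.round(s["contact_force"],1),round(s["clock"],2))
    env.movel(s["position"]+[0,0,.06],.3); return np.array(out)
E
python3 - <<'E'
from vp import *
P=vprobe([(.029,0),(-.029,0)]); sx=(P[0,2]-P[1,2])/(P[0,0]-P[1,0]); print("sx",sx,"hm mm",-sx*115)
E
```

```text
True [2.900e+01 1.000e-02 6.782e+01] [-1.5 -0.2  5.5] 39.41
True [-2.902e+01  3.000e-02  6.655e+01] [-1.2  0.5  5.2] 41.05
sx 0.021782013539892328 hm mm -2.504931557087618
```

Clean result: the front is low by 1.25° (hm ≈ -2.5 mm) and roll is 0.46°. Correct with left +0.41 rad and right +0.59 rad clockwise.

```bash
cat > fix.py <<'E'
from knob import *
import knob
def setk(n,dot,h):
    k=plate(*h).T@(np.array(dot)-PIV); return k
def go(n,h0,th0,dth,flip,dot,back=.05):
    i=0 if n=="L" else 1
    k=setk(n,dot,h0); knob.fw=np.array([k[0],0,k[2]]); knob.la=abs(k[1])
    p,q,d=pose(n,h0,th0,flip); env.reach(p-back*d,q); 
    if monitor.sense()["finger_gap"]<.9: env.release()
    env.movel(p,.2); env.close_gripper(50); st("grip "+n)
    h=list(h0)
    for s in(.5,1):
        h=list(h0);h[i]+=.0052*dth*s; p,q,d=pose(n,h,th0+dth*s,flip); env.reach(p,q)
    st("turned"); env.release(); env.movel(monitor.sense()["position"]-back*d,.25); return tuple(h)
E
python3 - <<'E'
from fix import *
t=load("top3.npz"); m_=(t["frame"].min(2)>200).astype(np.uint8); cs,_=cv2.findContours(m_,cv2.RETR_LIST,cv2.CHAIN_APPROX_NONE)
for thr in(190,200,210,220):
  for c in cv2.findContours((t["frame"].min(2)>thr).astype(np.uint8),cv2.RETR_LIST,cv2.CHAIN_APPROX_NONE)[0]:
    if len(c)>80:
        e=cv2.fitEllipse(c)
        if np.hypot(e[0][0]-287.5,e[0][1]-237.5)<4: print(thr,e[0],e[1],toB(onz(t,*e[0],.0672))*1e3)
h=(-.00214,-.00306)
h=go("L",h,.82,.41,1,(-.0954,.0590,.0945)); h=go("R",h,-1.89,.59,-1,(-.0965,-.0575,.0924)); print(h); st("end")
from bench import eyes
f=eyes.grab_frame("scene");np.savez("scene4.npz",**f)
E
```

```text
200 (289.37481689453125, 238.92227172851562) (29.608230590820312, 32.820064544677734) [-1.10643069  0.16579466 67.2       ]
210 (289.1123962402344, 238.53379821777344) (29.697046279907227, 31.02153205871582) [ 0.17964824  0.32467657 67.2       ]
220 (289.16815185546875, 238.1277313232422) (28.153608322143555, 30.84596824645996) [ 1.12028302 -0.3032854  67.2       ]
grip L 44.12 gap 0.166 gf 47.9 F [-7.2 -5.5 11.7] T [-0.53 -0.02 -0.02] j [0.29 0.01]
turned 44.79 gap 0.164 gf 48.5 F [-7.1 -3.3 15. ] T [-0.27 -0.12 -0.22] j [0.32 0.47]
grip R 47.78 gap 0.164 gf 52.0 F [ 0.5 -8.2  5. ] T [-1.01 -0.06 -0.48] j [ 0.47 -0.39]
turned 48.6 gap 0.163 gf 52.1 F [-0.7 -5.6  6.2] T [-0.57 -0.05 -0.46] j [0.45 0.26]
(-8.000000000000194e-06, 7.99999999999976e-06)
end 49.64 gap 0.999 gf 0.0 F [ 0.   0.2 -0. ] T [-0.07  0.27 -0.02] j [0.56 0.39]
```

```bash
python3 - <<'E'
from knob import *
f=b["frame"].astype(float); ys,xs=np.mgrid[236:254,176:194]; s=f[ys,xs]
w=np.clip(s[...,0]-s[...,2]-25,0,None); i=w>0; u,v=(xs*w).sum()/w.sum(),(ys*w).sum()/w.sum(); print("valve px",u,v,i.sum())
H=np.array([.5482,.3669]);V=onz(b,u,v,.048)[:2]; vd=V-H; print(np.linalg.norm(vd),np.degrees(np.arctan2(vd[1],vd[0])))
can=onz(b,246,222,0)[:2]; print("can",can,"tri top",onz(b,232.5,193,.231), "d seat",np.linalg.norm(can-m.S),"d wheel",np.linalg.norm(can-H))
a0=np.radians(68.2); a1=YAW+np.pi
dn=np.array([0,0,-1.])
for s in(1,-1):
    qs=[quat(dn,s*np.array([-np.sin(a),np.cos(a),0])) for a in(a0,a0+(a1-a0)/2,a1)]
    for p,q in zip(([*H,.03],[.43,.24,.19],[*m.S,.1]),qs): j=kinematics.ik(p,q);print(s,p,None if j is None else np.round(j,2))
print(np.round(monitor.sense()["joints"],2),monitor.sense()["position"])
E
```

```text
valve px 184.32421875 244.6494140625 22
0.0427415019020979 68.16474979115526
can [0.62565425 0.24072573] tri top [0.63522961 0.23397652 0.231     ] d seat 0.14531860416259776 d wheel 0.14805102849800533
1 [np.float64(0.5482), np.float64(0.3669), 0.03] [ 0.41  0.8   1.25 -0.    1.08 -2.35]
1 [0.43, 0.24, 0.19] [ 0.27  0.28  1.66 -0.    1.21  2.63]
1 [np.float64(0.549748251995361), np.float64(0.11680730565231642), 0.1] [ 0.    0.53  1.55 -0.    1.07  1.19]
-1 [np.float64(0.5482), np.float64(0.3669), 0.03] [ 0.41  0.8   1.25 -0.    1.08  0.79]
-1 [0.43, 0.24, 0.19] [ 0.27  0.28  1.66 -0.    1.21 -0.51]
-1 [np.float64(0.549748251995361), np.float64(0.11680730565231642), 0.1] [ 0.    0.53  1.55 -0.    1.07 -1.95]
[-0.4   0.15  2.16  0.72  0.56  0.39] [0.46958045 0.02444214 0.11782704]
```

```bash
cat > wheel.py <<'E'
from knob import *
H=np.array([.5482,.3669]); a0=np.radians(68.2); a1=YAW+np.pi; dn=np.array([0,0,-1.]); G=.048-env.hold_point_z
Q=lambda a:quat(dn,-np.array([-np.sin(a),np.cos(a),0]))
E
python3 - <<'E'
from wheel import *
s=monitor.sense()["position"]; env.movel(s+[-.03,0,.06],.4)
env.reach([.43,.24,.19],Q((a0+a1)/2)); env.reach([*H,G+.055],Q(a0)); st("hover")
env.movel([*H,G],.15); env.close_gripper(40); st("grip")
env.movel([*H,G+.05],.2); st("lift")
E
```

```text
hover 52.22 gap 0.999 gf 0.0 F [-0.2 -0.4  0.1] T [-0.03  0.03  0.01] j [1.18 0.79]
grip 53.2 gap 0.509 gf 40.6 F [-0.2 -1.2  5.7] T [-0.18  0.06  0.03] j [1.08 0.79]
lift 53.6 gap 0.508 gf 41.5 F [-0.5 -0.7 -4.8] T [ 0.   -0.02  0.  ] j [1.17 0.79]
```

```bash
python3 - <<'E'
from wheel import *
from bench import eyes
env.reach([.44,.24,G+.14],Q((a0+a1)/2)); env.reach([*m.S,G+.130],Q(a1)); env.movel([*m.S,G+.096],.15); st("hover")
f=eyes.grab_frame("scene"); np.savez("scene5.npz",**f); crop(f,235,200,110,100,5,"pics/s5b.png")
E
```

```text
hover 56.45 gap 0.503 gf 41.5 F [-0.8  0.4 -2.7] T [0.   0.01 0.02] j [ 1.12 -1.95]
```

View pics/s5b.png

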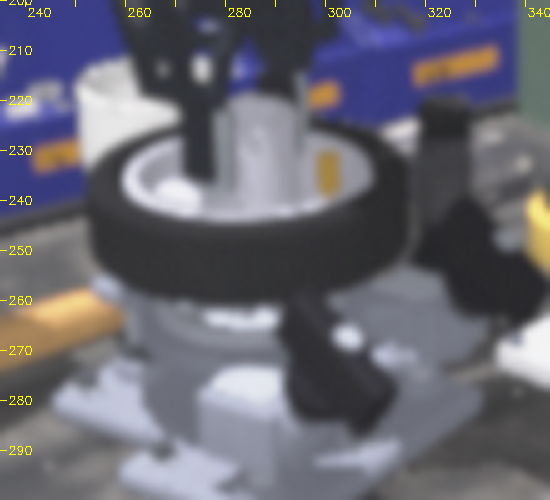

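The wheel is poised over the cone with its valve (298,235) towards the front, clear of the left knob. Lowering gently now.

```bash
python3 - <<'E'
from wheel import *
f=load("scene5.npz"); print("pred valve px",proj(f,[*(m.S+.043*np.array([np.cos(a1),np.sin(a1)])),.096+.044]))
env.movel([*m.S,G+.075],.06,guard=8)
hit=env.movel([*m.S,G+.064],.012,guard=4); st(f"down {hit}"); print((monitor.sense()["position"][2]-G)*1e3)
E
```

```text
pred valve px [299.34532775 231.4961418 ]
down True 57.53 gap 0.51 gf 41.9 F [2.1 1.7 1. ] T [ 0.19 -0.49 -0.06] j [ 1.06 -1.95]
70.29802564908368
```

```bash
python3 - <<'E'
from wheel import *
z=monitor.sense()["position"]
env.movel(z+[.0012,.0010,0.0],.02); st("shift")
p=monitor.sense()["position"]; hit=env.movel(p-[0,0,.005],.012,guard=6); st(f"down {hit}"); print((monitor.sense()["position"][2]-G)*1e3)
E
```

```text
shift 57.78 gap 0.506 gf 41.9 F [-0.9 -0.6  0.3] T [-0.06  0.1   0.01] j [ 1.07 -1.94]
down True 57.99 gap 0.511 gf 42.2 F [-0.9 -0.5  5. ] T [ 0.02  0.24 -0.03] j [ 1.07 -1.94]
70.07499614992373
```

```bash
python3 - <<'E'
from wheel import *
from bench import eyes
env.release(); p=monitor.sense()["position"]; env.movel(p+[0,0,.09],.25); env.movel(p+[-.08,-.14,.13],.4); st("clear")
f=[]
for n in("scene","top"):
    a=eyes.grab_frame(n); np.savez(f"{n}6.npz",**a); crop(a,250,205 if n=="top" else 220,80,75,5,f"pics/{n}6.png")
cv2.imwrite("pics/both6.png",np.hstack([cv2.imread("pics/top6.png"),cv2.imread("pics/scene6.png")]))
t=load("top6.npz"); s=t["frame"].astype(float)
ys,xs=np.mgrid[225:275,270:325]; c=s[ys,xs]; w=np.clip(c[...,0]-c[...,2]-25,0,None); u,v=(xs*w).sum()/w.sum(),(ys*w).sum()/w.sum(); print("valve",u,v,(w>0).sum())
vb=toB(onz(t,u,v,.116)); print(vb)
for c in cv2.findContours((t["frame"].min(2)>150).astype(np.uint8),cv2.RETR_LIST,cv2.CHAIN_APPROX_NONE)[0]:
    if len(c)>22:
        e=cv2.fitEllipse(c)
        if max(e[1])<45: print(len(c),np.round(e[0],1),np.round(e[1],1),toB(onz(t,*e[0],.128))*1e3 if max(e[1])<25 else toB(onz(t,*e[0],.104))*1e3)
E
```

```text
clear 59.56 gap 0.997 gf 0.0 F [ 1.2  0.1 -0. ] T [ 0.01 -0.02 -0.04] j [ 1.29 -2.24]
valve 303.17676452217364 248.9106808244847 305
[-0.05221609 -0.01814423  0.116     ]
51 [ 41.3 471.5] [ 6.2 25.9] [-254.70511483  796.26787683  104.        ]
71 [398.6 465.9] [ 7.7 29.6] [-625.37583011   14.48486893  104.        ]
77 [ 31.3 465.5] [ 8.  26.4] [-230.97356064  814.49786285  104.        ]
97 [ 97.2 439.9] [ 9.5 33.7] [-246.60390732  640.59389773  104.        ]
46 [ 80.3 438.9] [ 5.6 21.9] [-227.19226607  664.45901765  128.        ]
31 [ 33.1 426.7] [ 8.4 10.4] [-150.611578    761.46926308  128.        ]
34 [ 38.2 411.7] [ 4.4 15.1] [-123.37242066  737.01574967  128.        ]
34 [ 30.9 401.3] [ 1.1 17.4] [-92.58517523 745.33010066 128.        ]
28 [394.8 391.7] [ 3.6 14.4] [-466.34135205  -57.17777835  128.        ]
48 [ 48.  398.4] [ 7.  22.5] [-104.94499409  703.25731434  128.        ]
24 [392.5 384.8] [ 3.4 12.3] [-449.67160312  -59.74810746  128.        ]
25 [396.4 295.7] [ 2.6 11.4] [-266.42442442 -171.56435678  128.        ]
40 [239.1 287.1] [ 4.9 21.2] [-69.17403242 168.8505421  
[... 1191 characters left out ...]
  81.8237089  -266.58761255  128.        ]
44 [298.9 156.8] [11.4 17.4] [ 175.10845063 -118.89182374  128.        ]
69 [476.4 150.9] [ 4.1 31.8] [ -19.84041119 -567.73799979  104.        ]
105 [305.6 161.7] [26.1 38.6] [ 163.84924028 -132.55059988  104.        ]
59 [437.  149.6] [19.3 21.4] [  26.10668433 -460.13900162  128.        ]
81 [436.3 150.1] [26.9 28.5] [  32.10360883 -468.81145842  104.        ]
36 [511.3  85.7] [ 4.7 14. ] [  99.78605736 -750.74524025  128.        ]
30 [513.1  73.6] [ 3.1 17.3] [ 130.42338106 -777.35150455  128.        ]
47 [290.1  33.3] [11.4 19.9] [ 531.58350827 -266.48485059  128.        ]
53 [449.1   3.1] [ 7.8 26. ] [ 431.52627748 -752.97128449  104.        ]
```

View pics/both6.png

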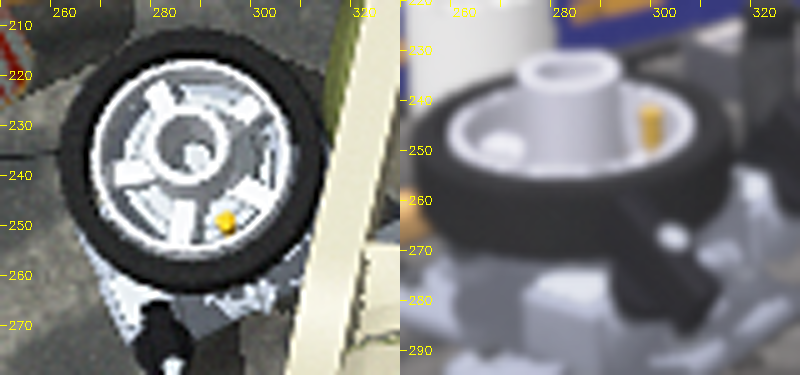

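The wheel is seated: hub at top (286.7,233), valve cap at (294.8,248.6), front-facing. Quick valve-angle check before handing in.

```bash
python3 - <<'E'
from knob import *
t=load("top6.npz"); s=t["frame"].astype(float)
ys,xs=np.mgrid[243:255,289:301]; c=s[ys,xs]; w=np.clip(c[...,0]-c[...,2]-60,0,None); u,v=(xs*w).sum()/w.sum(),(ys*w).sum()/w.sum()
vb=toB(onz(t,u,v,.116))*1e3; hb=toB(onz(t,286.7,232.9,.128))*1e3; print(u,v,vb,hb,"deg off",np.degrees(np.arctan2(*(hb-vb)[1::-1])),np.linalg.norm((vb-hb)[:2]))
# hub vs rim centre (height check / tilt), same thresholds on wheel before and after
for n,cu,z0 in(("top0.npz",(198.5,249),0),("top6.npz",(287.2,235),.068)):
    f=load(n)
    for thr in(150,180,200):
        for c in cv2.findContours((f["frame"].min(2)>thr).astype(np.uint8),cv2.RETR_EXTERNAL,cv2.CHAIN_APPROX_NONE)[0]:
            P=cv2.convexHull(c)
            if len(P)>=8:
                e=cv2.fitEllipse(P)
                if np.hypot(e[0][0]-cu[0],e[0][1]-cu[1])<5 and 34<max(e[1])<48: print(n,thr,np.round(e[0],2),np.round(e[1],2),toB(onz(f,*e[0],z0+.036))*1e3)
print(toB(onz(b,197.7,248.1,.06))*1e3)
E
```

```text
294.80384360503643 248.9662027833002 [-42.58099597   1.10878884 116.        ] [  2.051475     1.49836857 128.        ] deg off 0.5001001914546064 44.63417118114293
top0.npz 150 [200.48 250.16] [35.83 37.96] [ 89.20181767 232.32486166  36.        ]
top0.npz 180 [200.53 250.08] [35.59 37.58] [ 89.33682272 232.11987815  36.        ]
top6.npz 150 [287.52 236.09] [37.96 40.48] [ -0.6702163    2.47707741 104.        ]
top6.npz 180 [287.45 235.97] [37.89 39.78] [ -0.28676829   2.49056023 104.        ]
top6.npz 200 [287.49 235.91] [37.89 39.55] [ -0.19219897   2.33834499 104.        ]
[ 90.60695364 232.98405607  60.        ]
```

```bash
python3 - <<'E'
from bench import job,monitor
print(monitor.sense()["clock"]); print(job.hand_in())
E
```

```text
59.6583
the job is handed in; nothing more can be done
None
```

I levelled the seat, laid the wheel over the cone and handed the job in at 59.7 s, with the valve about 0.5° off the index tongue. I did not re-measure the level after the last knob turn. The final correction was calculated from probing that showed a 1.25° pitch and 0.46° roll, and the wheel came to rest about 2 mm higher than the nominal 68 mm, so a small residual tilt is possible.

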